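# Lid check and stock-reader scan of a square spice tin

## Robot

A 6-joint arm with a two-finger parallel gripper is mounted at the origin on the work surface. World frame = base frame: x ahead of the robot, y to its left, z up, the work surface at z = 0. Lengths are in m, angles in rad, forces in N, time in s.
With the tool pointing down it reaches from about 0.325 to 0.925 m from the base axis. Payload 3.1 kg.
Tool frame: the origin (TCP) lies between the finger pads; the fingertips stand robot.tcp_to_tips ahead of it and the grasp point (between the pads) is the TCP (robot.tcp_to_tips is the distance from the TCP to the fingertips, in m); z points along the fingers, y is the line along which they close (so a half turn about z gives the same grasp; the last joint's range is limited). The gripper opens to 85 mm and grips with 20 to 120 N. Pads are 22 mm wide; open, the fingers measure 114 mm over their backs; the gripper's body (76 mm by 85 mm) begins 54 mm behind the grasp point. The pads swing forward as they close: fully open they stand 13 mm farther back than shut.
Start: joints at [1.178, 0.217, 1.613, -0, 1.311, -0.112], TCP at [0.173, 0.601, 0.25] pointing down, gripper open.
Joint ranges: [-2.75, 2.75], [-0.78, 2.1], [0.31, 2.55], [-1.13, 4.27], [0.13, 2.63], [-2.58, 2.58]. Speed limits (rad/s): [2.79, 2.79, 3.14, 3.14, 3.14, 3.14].

## Interface

Orientations are given as a unit quaternion [x, y, z, w].
In Python, from cell import sensors, read_camera, camera_model, robot, spotter gives the robot as it stands. The module is installed in compiled form; this text tells all that it offers.
- The arm moves only by the tool arm_command, never from a script. Its argument "plan" is a list of rows, each an object of numbers: "jaw": the finger opening in mm, from 0 to 85.4; "x", "y", "z": the shift along the world's x, y, z in mm; "rx", "ry", "rz": the turn, a rotation vector about the world's x, y, z in rad. A call has 1 to 12 rows; each row shifts and turns the commanded pose from where the row before left it; what a row does not reach is not made up. A row lasts 1/10 s, in which the tool goes at most 50 mm and 8.59 degrees, less where a joint would pass 70% of its speed; a pose out of reach is approached as far as the arm can. A call is refused whole if a number of a shift passes 50 or a number of a turn 0.15, either way. A call with a gripper value outside its range is refused whole. The fingers move at their own pace and stop on an object; "newtons" is the grip in N (left out, the last holds). Time passes only in rows, so rows that do not move let the fingers close. It gives the time, the measured TCP pose, the force, the opening and the grip force at its end, in the units of the state.
- sensors.sense(): the state, without advancing time (a new reading comes with each control period).
- read_camera(name): name is "scene" or "top" or "wrist"; returns the picture (420x560x3 uint8, red, green, blue); there is no depth.
- camera_model(name): a dict with "fx", "fy", "cx", "cy" (pixels), "rvec" (rotation vector, rad) and "tvec" (3), from world to camera coordinates, as OpenCV has them. Camera axes: x right, y down, z forward; pixel columns grow to the right and rows downward; lengths in m; the calibration is good to about 2 mm. A picture is of the moment at which its call begins: read the wrist's pose just before it. camera_model takes no time and is no camera call; for the wrist camera it gives the pose at the moment of the call.
- robot.close_job(): hands the job in; it is judged then, once.
Trained networks look in the newest picture that a camera, given by its name, has taken for a name from the list of things; names that differ only in an ending like _2 or _b are one class to them, and where a whole thing is asked for, a point or a joint stands for the part that bears it (a point fixed in the world has none). Each returns a list of dicts, best first, with "confidence" (0 to 1); they miss things now and then, are a little off and sometimes report something else, mostly with a low value. They report only what shows in the picture. A call takes as long as a camera call. They do not tell look-alikes from the thing itself.
- spotter.outline_of(camera, thing): "pixels" (420x560 bool, what is visible of it) and "at" ([row, column] in pixels, amid what is visible of it).
- spotter.spot_point(camera, thing): "at" ([row, column] in pixels: a listed point, or the origin of a listed thing).
The state is a dict: "t": time; "joints": joint angles; "qvel": joint speeds; "joint_torque": joint torques, N m; "eef_pos": TCP position; "eef_rot": TCP orientation; "ft_force": force on the tool from outside, world axes, zero at the start; "moment": the same for the moment, N m; "finger_gap": finger opening in m; "gripper_force": force on a finger pad.
Only numpy, scipy, OpenCV 4.12 (cv2) and the standard library are available. Lean on these libraries where they do the work, as an engineer would, in place of code of your own. Each camera call takes 0.05 s, during which the arm holds its last target. There are 200 camera calls.

## Task

Press the lid of the square spice tin fully home while the tin stands where it is, then pick the tin up and show its three bare sides to the glass of the stock reader: hold each side squarely and centred in front of the glass, parallel to it and about 3 cm away, lid end uppermost, still for a second. Begin with the side that comes next after the label side going counter-clockwise round the tin as seen from above its lid, then the side opposite the label, then the last one. Finally lower the tin upright on to the floor of the enamel tray and let go only once it stands there, lid still home; touch the reader with nothing, and leave the bottle, the round caddy, the bowl and the cup standing where they are.

Things in the scene. Friction and masses are not known exactly. Their poses are not given: they have to be found in the camera images.
- tin: the square spice tin, plain steel, 56 x 56 mm and 110 mm tall without its lid, about 0.3 kg, loose, standing upright on the table. Origin at the centre of its underside, z up towards the lid, x out of the side that carries the white paper label (the label is 50 mm wide and folds 10 mm over the top edge, so it can be seen from above). The other three sides are bare
- side_1 (a point): centre of the bare side that faces the tin's +y, 55 mm above its underside: first to be shown
- side_2 (a point): centre of the bare back side, behind the label (facing the tin's -x), 55 mm above its underside: shown second
- side_3 (a point): centre of the bare side that faces the tin's -y, 55 mm above its underside: shown third
- lid (a joint): how far the round push-in lid (36 mm across, 12 mm thick, centred on the tin's top) has been pressed down, in m: 0 = 6 mm proud of the tin's top, 0.006 = fully home. It takes about 6 N to move and stays where it is left
- lid_top (a point): centre of the lid's top face, 128 mm above the tin's underside when the lid is 6 mm proud, 122 mm when home
- glass: the head of the stock reader, a square grey plate 84 x 84 mm and 26 mm thick with a 66 mm glass, on a fixed stand. Origin at the centre of the glass; x points out of the glass, roughly to the robot's left (yaw varies by 20 degrees either way) and about 32 degrees above level; y is level; z lies in the glass and points up its slope
- reader: the reader's stand: black foot 80 x 80 x 22 mm and a grey post that carries the head, 145 mm tall in all, fixed. Origin at the centre of the foot's underside, x horizontally the way the glass looks, z up. The glass's centre lies 12 mm ahead of it and 108 mm up
- tray: white enamel tray with a blue rim, fixed, 200 mm (its x) by 290 mm (its y), rim 18 mm high, walls and floor 5 mm thick. Origin at the centre of its underside, z up
- bottle: bystander: brown sauce bottle with a cap, 64 mm across, 220 mm tall, loose, standing on the table. Origin at the centre of its underside
- caddy: bystander: round steel caddy, 68 mm across and 109 mm tall with its lid, loose, standing on the table. Origin at the centre of its underside
- bowl: bystander: white bowl, 110 mm across the rim and 50 mm high, loose, standing on the tray. Origin at the centre of its underside
- cup: bystander: white cup, 72 mm across the rim and 75 mm high, loose, standing on the tray. Origin at the centre of its underside
Mind the look-alikes: they are no part of the job. What is shaped like the tin but turquoise is not meant.

How it is judged:
By the outcome, as a careful person would: the job done as asked, in the order asked, and still so for the second after the job is handed in, with the robot touching nothing.
It also fails if it takes over 72 s, if anything falls off the work surface, if the arm or the gripper's body presses on something with over 40 N, if the wrist force passes 120 N, or if a joint passes its speed limit or range.

## Working session

There is one attempt and no reset: what is moved stays moved. The work goes in short steps, Python scripts to look and compute and a tool call to move; the robot and the scene stay as the last step left them, time stands still between calls to the robot, and variables do not carry over. Pictures are saved under pics/ and viewed, at most 10 in all, crops included, and the job is handed in when it is done.

Besides the shell and the picture viewer there is one more tool, called as name([rows], argument=value, ...), one row to a line, values as JSON. arm_command: Moves the arm, as the interface text tells. Its arguments: {"type":"object","properties":{"plan":{"type":"array","items":{"type":"object","properties":{"jaw":{"type":"number"},"x":{"type":"number"},"y":{"type":"number"},"z":{"type":"number"},"rx":{"type":"number"},"ry":{"type":"number"},"rz":{"type":"number"}}}},"newtons":{"type":"number"}},"required":["plan"]}

```bash
mkdir -p pics; cat > h.py <<'E'
import numpy as np, cv2
from cell import sensors, read_camera, camera_model, robot, spotter
def ray(m,rc):
    R,_=cv2.Rodrigues(np.array(m["rvec"],float)); t=np.array(m["tvec"],float).ravel()
    d=R.T@np.array([(rc[1]-m["cx"])/m["fx"],(rc[0]-m["cy"])/m["fy"],1.]); c=-R.T@t
    return c,d
def onz(m,rc,z):
    c,d=ray(m,rc); return c+d*(z-c[2])/d[2]
def tri(obs):
    A=np.zeros((3,3));b=np.zeros(3)
    for m,rc in obs:
        c,d=ray(m,rc);d=d/np.linalg.norm(d);P=np.eye(3)-np.outer(d,d);A+=P;b+=P@c
    return np.linalg.solve(A,b)
def proj(m,p):
    q,_=cv2.projectPoints(np.array(p,float).reshape(-1,3),np.array(m["rvec"],float),np.array(m["tvec"],float),np.array([[m["fx"],0,m["cx"]],[0,m["fy"],m["cy"]],[0,0,1]],float),None)
    return q.reshape(-1,2)
E
python3 - <<'E'
from h import *
np.set_printoptions(precision=3,suppress=True)
s=sensors.sense();print(s["t"],s["eef_pos"],s["eef_rot"],robot.tcp_to_tips)
ms={}
for c in("top","scene"):
    im=read_camera(c);cv2.imwrite(f"pics/{c}0.png",im[:,:,::-1]);m=camera_model(c);ms[c]=m
    print(c,"cam at",ray(m,(0,0))[0],m["fx"])
    for n in("tin","lid_top","side_1","side_2","side_3","glass","reader","tray","bottle","caddy","bowl","cup"):
        for r in spotter.spot_point(c,n)[:3]:
            print(" ",n,round(r["confidence"],2),np.round(r["at"],1),onz(m,r["at"],{"lid_top":.128,"glass":.108}.get(n,0)))
E
```

```text
0.0 [0.173 0.6   0.249] [ 0.14   0.99  -0.001 -0.   ] 0.019
top cam at [ 0.436 -0.011  1.414] 489.94136822784543
  tin 0.69 [168.1 207.5] [0.728 0.192 0.   ]
  tin 0.62 [202.9 177.1] [0.627 0.281 0.   ]
  tin 0.59 [186.1 145.6] [0.678 0.374 0.   ]
  lid_top 0.75 [233.7 397.1] [ 0.515 -0.323  0.128]
  lid_top 0.64 [197.8 167.5] [0.624 0.28  0.128]
  lid_top 0.59 [174.5 131.6] [0.689 0.377 0.128]
  side_1 0.96 [153.7 202.4] [0.771 0.207 0.   ]
  side_1 0.96 [166. 196.] [0.735 0.226 0.   ]
  side_1 0.91 [209.3 181.1] [0.608 0.27  0.   ]
  side_2 0.96 [153.7 202.4] [0.771 0.207 0.   ]
  side_2 0.96 [166. 196.] [0.735 0.226 0.   ]
  side_2 0.91 [209.3 181.1] [0.608 0.27  0.   ]
  side_3 0.96 [153.7 202.4] [0.771 0.207 0.   ]
  side_3 0.96 [166. 196.] [0.735 0.226 0.   ]
  side_3 0.91 [209.3 181.1] [0.608 0.27  0.   ]
  glass 0.56 [237.1 294.1] [ 0.513 -0.053  0.108]
  reader 0.72 [236.7 289.9] [ 0.521 -0.045  0.   ]
  tray 0.71 [233.3 395.1] [ 0.524 -0.348  0.   ]
  tray 0.47 [254.  187.5] [0.478 0.251 0.   ]
  bottle 0.8 [249.8 150.7] [0.492 0.357 0.   ]
  caddy 0.57 [252.9 191.2] [0.481
[... 518 characters left out ...]
4] [0.696 0.182 0.   ]
  side_1 0.67 [326.5 357.4] [0.627 0.364 0.   ]
  side_2 0.84 [325.6 341.2] [0.657 0.332 0.   ]
  side_2 0.83 [299.7 291.4] [0.696 0.182 0.   ]
  side_2 0.67 [326.5 357.4] [0.627 0.364 0.   ]
  side_3 0.84 [325.6 341.2] [0.657 0.332 0.   ]
  side_3 0.83 [299.7 291.4] [0.696 0.182 0.   ]
  side_3 0.67 [326.5 357.4] [0.627 0.364 0.   ]
  glass 0.65 [194.5 279.9] [ 0.507 -0.059  0.108]
  reader 0.94 [221.8 276.3] [ 0.525 -0.055  0.   ]
  tray 0.81 [172.2 214.6] [ 0.52  -0.364  0.   ]
  bottle 0.82 [296.7 382.7] [0.503 0.352 0.   ]
  bottle 0.4 [269.  358.7] [0.477 0.244 0.   ]
  bowl 0.65 [155.6 203.9] [ 0.493 -0.456  0.   ]
  cup 0.79 [184.  229.3] [ 0.521 -0.286  0.   ]
```

```bash
python3 -c "
import cv2,numpy as np
a=cv2.imread('pics/top0.png');cv2.imwrite('pics/top0b.png',cv2.resize(a,(800,600)))
a=cv2.imread('pics/scene0.png');cv2.imwrite('pics/scene0b.png',cv2.resize(a,(800,600)))"
```

```text
(no output)
```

View pics/top0b.png

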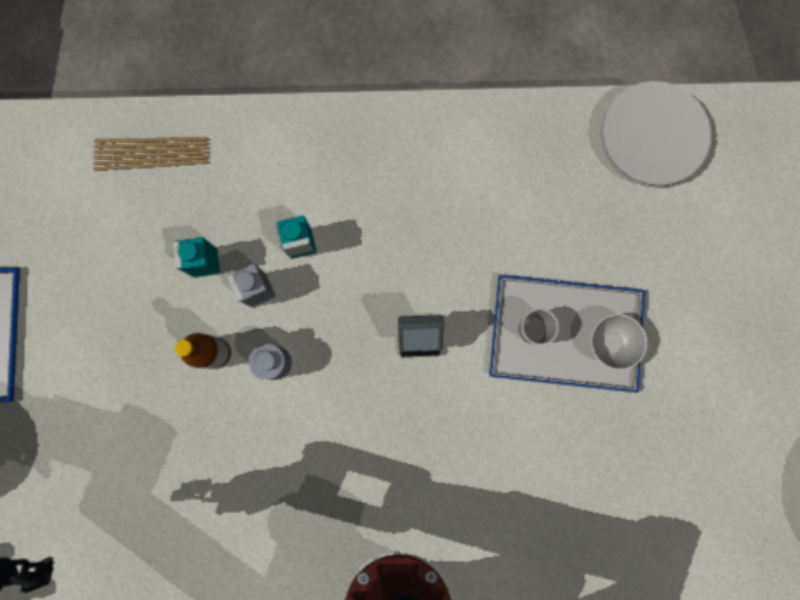

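View pics/scene0b.png

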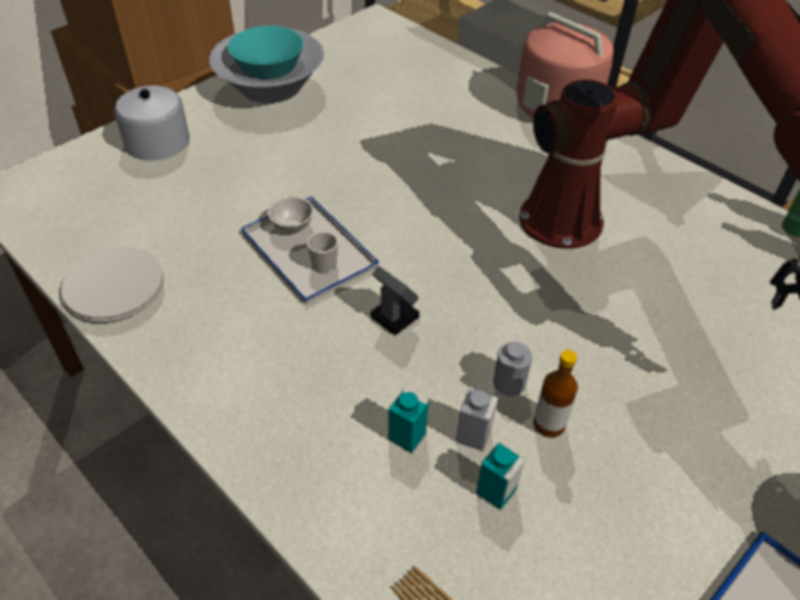

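Top view: steel tin at about (250,285), two turquoise look-alikes, the caddy at (268,360), the reader at (420,335) and the tray at (568,333). I'll zoom in on the reader and the tin.

```bash
python3 -c "
import cv2,numpy as np
t=cv2.imread('pics/top0.png');s=cv2.imread('pics/scene0.png')
f=lambda a,r,c,n=40:cv2.resize(a[r-n:r+n,c-n:c+n],(400,300) if 0 else (300,300),interpolation=cv2.INTER_CUBIC)
o=np.vstack([np.hstack([f(t,200,176,25),f(t,235,293,30)]),np.hstack([f(s,292,333,28),f(s,208,277,30)])])
cv2.imwrite('pics/z.png',o)"
```

```text
(no output)
```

View pics/z.png

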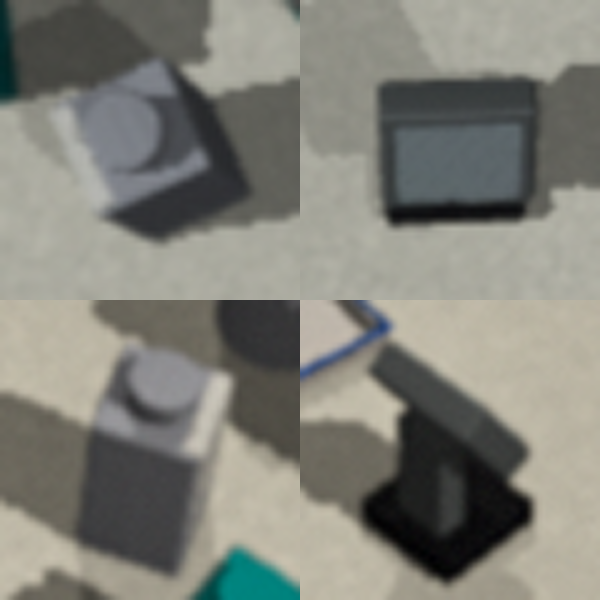

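Zoom: the tin's label folds over its left edge, so the label faces about +y, slightly −x (yaw ≈ 113°). The glass visibly faces the robot (−x), not its left, so I'll check that from the wrist camera. I'm moving above the tin now.

arm_command([
  {"z":40,"rz":-0.145,"jaw":0},
  {"z":40,"x":10,"rz":-0.145},
  {"x":30,"y":-20,"z":20,"rz":-0.145},
  {"x":30,"y":-20,"rz":-0.145},
  {"x":30,"y":-20,"rz":-0.145},
  {"x":30,"y":-20,"rz":-0.145},
  {"x":30,"y":-20,"rz":-0.145},
  {"x":30,"y":-20,"rz":-0.145},
  {"x":30,"y":-20,"rz":-0.145},
  {"x":30,"y":-20,"rz":-0.145},
  {"x":30,"y":-20,"rz":-0.145},
  {"x":30,"y":-20,"rz":-0.145},
])

```text
validation failed for argument at $.pl...
```

arm_command([
  {"x":30,"y":-20,"rz":-0.145},
  {"x":30,"y":-20,"rz":-0.145},
  {"x":30,"y":-20,"rz":-0.145},
  {"x":30,"y":-20,"rz":-0.145},
  {"x":25,"y":-43,"rz":-0.145},
  {"rz":0},
  {"rz":0},
])

```text
validation failed for argument at $.pl...
```

```bash
python3 - <<'E'
from h import *
np.set_printoptions(precision=3,suppress=True)
s=sensors.sense();print(s["t"],s["eef_pos"],s["eef_rot"],s["joints"],s["finger_gap"],s["ft_force"])
m=camera_model("wrist");im=read_camera("wrist");cv2.imwrite("pics/w1.png",im[:,:,::-1])
print("cam",ray(m,(0,0))[0],m["fx"])
for n in("lid_top","tin"):
    for r in spotter.spot_point("wrist",n)[:3]: print(n,r["confidence"],r["at"],onz(m,r["at"],.128 if n=="lid_top" else 0))
for r in spotter.outline_of("wrist","lid_top")[:3]:
    print(r["confidence"],r["at"],r["pixels"].sum())
import pickle;pickle.dump(m,open("m1.pkl","wb"))
E
```

```text
1.3 [0.173 0.601 0.25 ] [ 0.14  0.99 -0.   -0.  ] [ 1.178  0.217  1.613  0.     1.311 -0.112] 0.0853584120443798 [-0.388 -0.022 -0.308]
cam [0.105 0.621 0.375] 370.8214891353293
```

View pics/w1.png

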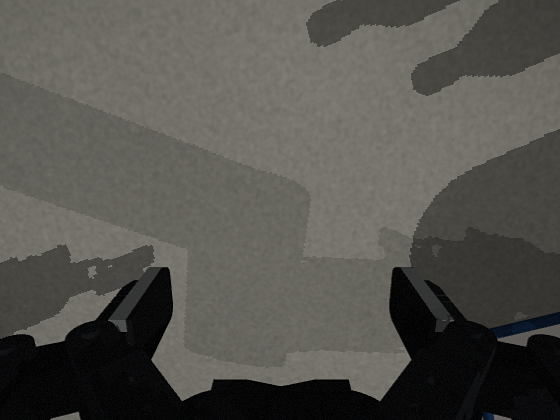

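The wrist view shows only bare table and the fingers, because both moves were refused by validation. I'll try one row with every field given.

arm_command([
  {"x":0,"y":0,"z":40,"rx":0,"ry":0,"rz":-0.145,"jaw":0},
])

```text
t: 1.6
eef_pos: [0.1716, 0.5967, 0.2831]
eef_rot: [0.213, 0.977, -0.007, -0.001]
ft_force: [-0.0, 0.2, -0.9]
finger_gap: 0.0729
gripper_force: 0.0
```

arm_command([
  {"x":10,"y":0,"z":40,"rx":0,"ry":0,"rz":-0.145,"jaw":0},
  {"x":30,"y":-20,"z":20,"rx":0,"ry":0,"rz":-0.145,"jaw":0},
  {"x":30,"y":-20,"z":0,"rx":0,"ry":0,"rz":-0.145,"jaw":0},
  {"x":30,"y":-20,"z":0,"rx":0,"ry":0,"rz":-0.145,"jaw":0},
  {"x":30,"y":-20,"z":0,"rx":0,"ry":0,"rz":-0.145,"jaw":0},
  {"x":30,"y":-20,"z":0,"rx":0,"ry":0,"rz":-0.145,"jaw":0},
  {"x":30,"y":-20,"z":0,"rx":0,"ry":0,"rz":-0.145,"jaw":0},
  {"x":30,"y":-20,"z":0,"rx":0,"ry":0,"rz":-0.145,"jaw":0},
  {"x":30,"y":-20,"z":0,"rx":0,"ry":0,"rz":-0.145,"jaw":0},
  {"x":30,"y":-20,"z":0,"rx":0,"ry":0,"rz":-0.145,"jaw":0},
  {"x":30,"y":-20,"z":0,"rx":0,"ry":0,"rz":-0.145,"jaw":0},
  {"x":30,"y":-20,"z":0,"rx":0,"ry":0,"rz":-0.145,"jaw":0},
])

```text
t: 2.8
eef_pos: [0.5143, 0.3796, 0.3504]
eef_rot: [0.885, 0.466, 0.0, -0.0]
ft_force: [0.1, -0.2, -0.4]
finger_gap: -0.0002
gripper_force: 0.0
```

arm_command([
  {"x":30,"y":-20,"z":0,"rx":0,"ry":0,"rz":-0.145,"jaw":0},
  {"x":30,"y":-20,"z":0,"rx":0,"ry":0,"rz":-0.145,"jaw":0},
  {"x":30,"y":-20,"z":0,"rx":0,"ry":0,"rz":-0.145,"jaw":0},
  {"x":30,"y":-20,"z":0,"rx":0,"ry":0,"rz":-0.145,"jaw":0},
  {"x":0,"y":-20,"z":0,"rx":0,"ry":0,"rz":0,"jaw":0},
  {"x":0,"y":0,"z":0,"rx":0,"ry":0,"rz":0,"jaw":0},
])

```text
t: 3.4
eef_pos: [0.6337, 0.2779, 0.3498]
eef_rot: [0.981, 0.196, -0.001, 0.0]
ft_force: [-0.1, -0.1, 0.4]
finger_gap: 0.0
gripper_force: 0.0
```

```bash
cat > look.py <<'E'
import sys,pickle
from h import *
np.set_printoptions(precision=3,suppress=True)
s=sensors.sense();print(s["t"],s["eef_pos"],s["eef_rot"],s["joints"],s["finger_gap"],s["ft_force"])
m=camera_model("wrist");im=read_camera("wrist");cv2.imwrite(f"pics/{sys.argv[1]}.png",im[:,:,::-1])
pickle.dump(m,open(sys.argv[1]+".pkl","wb"))
print("cam",ray(m,(0,0))[0])
E
python3 look.py w2
```

```text
3.4 [0.634 0.278 0.35 ] [ 0.981  0.196 -0.001  0.   ] [ 0.312  0.303  1.325 -0.001  1.516  1.489] 1.0546616909596954e-05 [-0.108 -0.117  0.408]
cam [0.702 0.306 0.474]
```

View pics/w2.png

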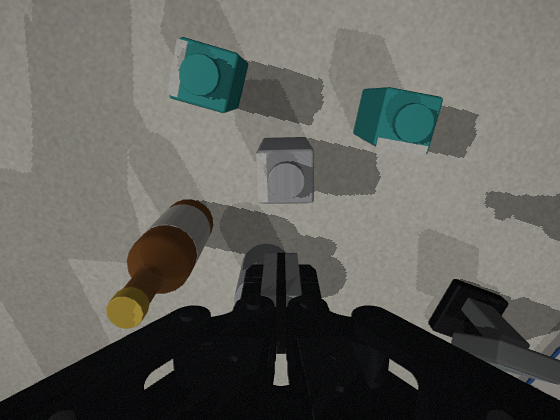

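Wrist view: steel tin centred at (286,177), with the label fold on its left edge at column 260. The reader's back is at (480,320), so the glass does face the robot. Next I'll fit box models to the outlines for exact poses.

```bash
cat > fit.py <<'E'
from h import *
from scipy.optimize import minimize
from scipy.spatial.transform import Rotation as Ro
np.set_printoptions(precision=4,suppress=True)
def box(c,h,R=np.eye(3)):
    g=np.array(np.meshgrid([-1,1],[-1,1],[-1,1])).reshape(3,-1).T*h
    return g@R.T+c
def cyl(x,y,z0,z1,r):
    a=np.linspace(0,2*np.pi,24,endpoint=False)
    return np.vstack([np.c_[x+r*np.cos(a),y+r*np.sin(a),0*a+z] for z in(z0,z1)])
def rz(p): return Ro.from_euler("z",p).as_matrix()
def tin(p):
    x,y,w=p; return [box([x,y,.055],[.028,.028,.055],rz(w)),cyl(x,y,.11,.128,.018)]
A=np.radians(32)
def glassR(w): # cols x,y,z
    return rz(w)@Ro.from_euler("y",-A).as_matrix()
def reader(p):
    x,y,w=p;R=rz(w);G=np.array([x,y,0])+R@[.012,0,.108];H=glassR(w)
    return [box([x,y,.011],[.04,.04,.011],R),box([x,y,.06],[.012,.015,.04],R),box(G-H[:,0]*.013,[.013,.042,.042],H)]
K=8
def draw(m,parts):
    im=np.zeros((420,560),np.uint8)
    for q in parts:
        h=cv2.convexHull(proj(m,q).astype(np.float32)); cv2.fillConvexPoly(im,np.round(h*K).astype(np.int32),255,cv2.LINE_AA,3)
    return cv2.GaussianBlur(im,(0,0),1.2)/255.
def fit(model,p0,obs):
    T=[(m,cv2.GaussianBlur(k.astype(np.uint8)*255,(0,0),1.2)/255.) for m,k in obs]
    def cost(p):
        q=np.array(p)*[.001,.001,.01]+p0
        return sum(((draw(m,model(q))-t)**2).sum() for m,t in T)
    r=minimize(cost,[0,0,0],method="Nelder-Mead",options=dict(initial_simplex=[[0,0,0],[8,0,0],[0,8,0],[0,0,15]],xatol=.02,fatol=.02))
    return r.x*[.001,.001,.01]+p0,r.fun
E
python3 - <<'E'
from fit import *
import pickle
O={"tin":[],"reader":[]}
for c in("wrist","top","scene"):
    m=camera_model(c);im=read_camera(c);cv2.imwrite(f"pics/{c}3.png",im[:,:,::-1])
    for n,xyz in(("tin",[.628,.277,.06]),("reader",[.52,-.05,.06])):
        e=proj(m,xyz)[0][::-1]
        for r in spotter.outline_of(c,n):
            d=np.linalg.norm(np.array(r["at"])-e)
            print(c,n,round(r["confidence"],2),np.round(r["at"]),round(d),r["pixels"].sum())
            if d<18: O[n].append((c,m,r["pixels"]));break
pickle.dump(O,open("O.pkl","wb"))
for n,mod,p0 in(("tin",tin,[.628,.277,1.97]),("reader",reader,[.52,-.05,np.pi])):
    for sub in [[o] for o in O[n]]+[O[n]]:
        p,f=fit(mod,np.array(p0),[(o[1],o[2]) for o in sub]);print(n,[o[0] for o in sub],p,np.degrees(p[2]),f)
E
```

```text
wrist tin 0.96 [120. 402.] 130 4701
wrist tin 0.58 [172. 286.] 8 3569
wrist reader 0.7 [332. 486.] 8 6401
top tin 0.92 [166. 208.] 47 611
top tin 0.67 [200. 174.] 1 670
top reader 0.56 [236. 291.] 1 882
scene tin 0.96 [294. 289.] 46 947
scene tin 0.72 [332. 347.] 39 1011
scene tin 0.62 [295. 332.] 4 918
scene reader 0.92 [210. 276.] 3 1014
tin ['wrist'] [0.6298 0.2711 1.9845] 113.70147298577396 97.17170319108035
tin ['top'] [0.6272 0.2729 2.0306] 116.34641886261805 11.672264513648596
tin ['scene'] [0.6271 0.2708 2.0455] 117.19701089308039 18.64876585928489
tin ['wrist', 'top', 'scene'] [0.6293 0.2711 1.9987] 114.515964377406 150.53230296039985
reader ['wrist'] [ 0.5295 -0.0574  3.0992] 177.57201672420356 487.06336024605923
reader ['top'] [ 0.5229 -0.0516  3.1748] 181.90381607419775 30.872433679354096
reader ['scene'] [ 0.5266 -0.0576  3.1913] 182.84940716672432 52.9036678200692
reader ['wrist', 'top', 'scene'] [ 0.5284 -0.0566  3.1325] 179.48121770379305 651.47661668589
```

arm_command([
  {"x":-5,"y":-7,"z":-45,"rx":0,"ry":0,"rz":0.035,"jaw":0},
  {"x":0,"y":0,"z":-45,"rx":0,"ry":0,"rz":0,"jaw":0},
  {"x":0,"y":0,"z":-45,"rx":0,"ry":0,"rz":0,"jaw":0},
  {"x":0,"y":0,"z":-40,"rx":0,"ry":0,"rz":0,"jaw":0},
  {"x":0,"y":0,"z":-20,"rx":0,"ry":0,"rz":0,"jaw":0},
  {"x":0,"y":0,"z":0,"rx":0,"ry":0,"rz":0,"jaw":0},
  {"x":0,"y":0,"z":0,"rx":0,"ry":0,"rz":0,"jaw":0},
])

```text
t: 4.6
eef_pos: [0.6284, 0.2738, 0.1556]
eef_rot: [0.977, 0.214, 0.0, -0.0]
ft_force: [0.2, 0.5, 1.5]
finger_gap: -0.0001
gripper_force: 0.0
```

arm_command([
  {"x":1,"y":-2,"z":-6,"rx":0,"ry":0,"rz":0,"jaw":0},
  {"x":0,"y":0,"z":-3,"rx":0,"ry":0,"rz":0,"jaw":0},
  {"x":0,"y":0,"z":-2,"rx":0,"ry":0,"rz":0,"jaw":0},
  {"x":0,"y":0,"z":-2,"rx":0,"ry":0,"rz":0,"jaw":0},
  {"x":0,"y":0,"z":0,"rx":0,"ry":0,"rz":0,"jaw":0},
])

```text
t: 5.1
eef_pos: [0.6302, 0.2717, 0.1444]
eef_rot: [0.977, 0.214, 0.001, -0.0]
ft_force: [-0.9, -1.2, 5.6]
finger_gap: -0.0001
gripper_force: 2.4
```

In contact at the lid's sliding force. I'll keep pressing in small steps.

arm_command([
  {"x":0,"y":0,"z":-1.5,"rx":0,"ry":0,"rz":0,"jaw":0},
  {"x":0,"y":0,"z":-1,"rx":0,"ry":0,"rz":0,"jaw":0},
  {"x":0,"y":0,"z":-1,"rx":0,"ry":0,"rz":0,"jaw":0},
  {"x":0,"y":0,"z":0,"rx":0,"ry":0,"rz":0,"jaw":0},
])

```text
t: 5.5
eef_pos: [0.6303, 0.2717, 0.1411]
eef_rot: [0.977, 0.214, 0.001, -0.0]
ft_force: [-0.9, -0.7, 5.5]
finger_gap: 0.0
gripper_force: 2.8
```

arm_command([
  {"x":0,"y":0,"z":-1,"rx":0,"ry":0,"rz":0,"jaw":0},
  {"x":0,"y":0,"z":0,"rx":0,"ry":0,"rz":0,"jaw":0},
])

```text
t: 5.7
eef_pos: [0.6305, 0.2719, 0.1411]
eef_rot: [0.977, 0.214, 0.002, -0.0]
ft_force: [-3.1, -1.3, 9.1]
finger_gap: -0.0002
gripper_force: 4.3
```

arm_command([
  {"x":0,"y":0,"z":-1.5,"rx":0,"ry":0,"rz":0,"jaw":0},
  {"x":0,"y":0,"z":-1,"rx":0,"ry":0,"rz":0,"jaw":0},
  {"x":0,"y":0,"z":0,"rx":0,"ry":0,"rz":0,"jaw":0},
])

```text
t: 6.0
eef_pos: [0.6317, 0.2723, 0.1413]
eef_rot: [0.977, 0.214, 0.003, -0.0]
ft_force: [-3.6, -1.4, 14.7]
finger_gap: -0.0002
gripper_force: 7.6
```

Lid is home: it stopped after 6 mm of travel and the force rose to 15 N. Now I'll lift off, open and grasp.

arm_command([
  {"x":0,"y":0,"z":25,"rx":0,"ry":0,"rz":0,"jaw":85},
  {"x":0,"y":0,"z":25,"rx":0,"ry":0,"rz":0,"jaw":85},
  {"x":0,"y":0,"z":0,"rx":0,"ry":0,"rz":0,"jaw":85},
  {"x":0,"y":0,"z":0,"rx":0,"ry":0,"rz":0,"jaw":85},
  {"x":0,"y":0,"z":0,"rx":0,"ry":0,"rz":0,"jaw":85},
  {"x":0,"y":0,"z":0,"rx":0,"ry":0,"rz":0,"jaw":85},
], newtons=50)

```text
t: 6.6
eef_pos: [0.628, 0.2712, 0.1831]
eef_rot: [0.977, 0.214, -0.002, 0.0]
ft_force: [-1.2, 0.1, -0.7]
finger_gap: 0.0846
gripper_force: 0.0
```

```bash
python3 - <<'E'
from fit import *
s=sensors.sense();print(s["t"],s["eef_pos"],s["finger_gap"])
m=camera_model("wrist");im=read_camera("wrist");cv2.imwrite("pics/w4.png",im[:,:,::-1])
e=proj(m,[.629,.271,.06])[0][::-1];print(e)
def tin2(p):
    x,y,w=p; return [box([x,y,.055],[.028,.028,.055],rz(w)),cyl(x,y,.11,.122,.018)]
for r in spotter.outline_of("wrist","tin"):
    print(r["confidence"],r["at"])
    if np.linalg.norm(np.array(r["at"])-e)<60: print(fit(tin2,np.array([.629,.271,2.0]),[(m,r["pixels"])]));break
E
```

```text
6.6 [0.628  0.2712 0.1831] 0.08460183104978436
[202.8141 280.7802]
0.92 [129.8, 484.3]
0.66 [211.8, 282.7]
(array([0.6302, 0.2712, 1.9776]), np.float64(223.0020453671665))
```

View pics/w4.png

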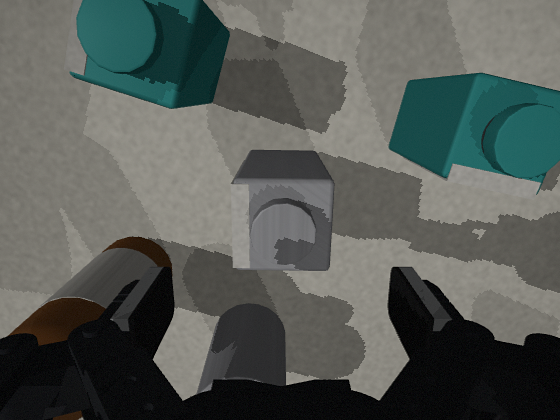

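The tin sits between the open fingers, square with them (label edge at column 233). I'll lower, grip and lift slightly.

arm_command([
  {"x":1,"y":0,"z":-40,"rx":0,"ry":0,"rz":0,"jaw":85},
  {"x":0,"y":0,"z":-35,"rx":0,"ry":0,"rz":0,"jaw":85},
  {"x":0,"y":0,"z":-16,"rx":0,"ry":0,"rz":0,"jaw":85},
  {"x":0,"y":0,"z":0,"rx":0,"ry":0,"rz":0,"jaw":85},
  {"x":0,"y":0,"z":0,"rx":0,"ry":0,"rz":0,"jaw":40},
  {"x":0,"y":0,"z":0,"rx":0,"ry":0,"rz":0,"jaw":40},
  {"x":0,"y":0,"z":0,"rx":0,"ry":0,"rz":0,"jaw":40},
  {"x":0,"y":0,"z":0,"rx":0,"ry":0,"rz":0,"jaw":40},
  {"x":0,"y":0,"z":0,"rx":0,"ry":0,"rz":0,"jaw":40},
], newtons=50)

```text
t: 7.6
eef_pos: [0.6324, 0.2721, 0.0973]
eef_rot: [0.977, 0.214, 0.003, -0.0]
ft_force: [0.7, 0.4, 5.4]
finger_gap: 0.0551
gripper_force: 55.1
```

arm_command([
  {"x":0,"y":0,"z":30,"rx":0,"ry":0,"rz":0,"jaw":40},
  {"x":0,"y":0,"z":45,"rx":0,"ry":0,"rz":0,"jaw":40},
  {"x":0,"y":0,"z":45,"rx":0,"ry":0,"rz":0,"jaw":40},
  {"x":0,"y":0,"z":45,"rx":0,"ry":0,"rz":0.12,"jaw":40},
  {"x":0,"y":0,"z":45,"rx":0,"ry":0,"rz":0.12,"jaw":40},
  {"x":0,"y":-10,"z":45,"rx":0,"ry":0,"rz":0.12,"jaw":40},
  {"x":-10,"y":-20,"z":10,"rx":0,"ry":0,"rz":0.12,"jaw":40},
  {"x":-15,"y":-20,"z":0,"rx":0,"ry":0,"rz":0.12,"jaw":40},
  {"x":-15,"y":-20,"z":0,"rx":0,"ry":0,"rz":0.12,"jaw":40},
  {"x":-15,"y":-20,"z":0,"rx":0,"ry":0,"rz":0.12,"jaw":40},
  {"x":-15,"y":-20,"z":0,"rx":0,"ry":0,"rz":0.12,"jaw":40},
  {"x":-15,"y":-20,"z":0,"rx":0,"ry":0,"rz":0.12,"jaw":40},
])

```text
t: 8.8
eef_pos: [0.5434, 0.1408, 0.3577]
eef_rot: [0.726, 0.687, -0.001, -0.001]
ft_force: [0.4, -0.8, -3.0]
finger_gap: 0.0551
gripper_force: 54.3
```

arm_command([
  {"x":-15,"y":-20,"z":0,"rx":0,"ry":0,"rz":0.12,"jaw":40},
  {"x":-15,"y":-20,"z":0,"rx":0,"ry":0,"rz":0.12,"jaw":40},
  {"x":-15,"y":-20,"z":0,"rx":0,"ry":0,"rz":0.12,"jaw":40},
  {"x":-15,"y":-20,"z":0,"rx":0,"ry":0,"rz":0.12,"jaw":40},
  {"x":-15,"y":-20,"z":0,"rx":0,"ry":0,"rz":0.12,"jaw":40},
  {"x":-15,"y":-20,"z":0,"rx":0,"ry":0,"rz":0.12,"jaw":40},
  {"x":-15,"y":-20,"z":0,"rx":0,"ry":0,"rz":0.12,"jaw":40},
  {"x":-15,"y":-20,"z":0,"rx":0,"ry":0,"rz":0.12,"jaw":40},
  {"x":-15,"y":-20,"z":0,"rx":0,"ry":0,"rz":0.12,"jaw":40},
  {"x":0,"y":-17,"z":0,"rx":0,"ry":0,"rz":0.12,"jaw":40},
  {"x":0,"y":0,"z":0,"rx":0,"ry":0,"rz":0.12,"jaw":40},
  {"x":0,"y":0,"z":0,"rx":0,"ry":0,"rz":0.12,"jaw":40},
])

```text
t: 10.0
eef_pos: [0.409, -0.0557, 0.3581]
eef_rot: [0.093, 0.996, 0.0, -0.001]
ft_force: [-0.4, 0.2, -3.1]
finger_gap: 0.0552
gripper_force: 54.4
```

arm_command([
  {"x":0,"y":0,"z":0,"rx":0,"ry":0,"rz":0.12,"jaw":40},
  {"x":0,"y":0,"z":0,"rx":0,"ry":0,"rz":0.07,"jaw":40},
  {"x":0,"y":0,"z":0,"rx":0,"ry":0,"rz":0,"jaw":40},
  {"x":0,"y":0,"z":0,"rx":0,"ry":0,"rz":0,"jaw":40},
])

```text
t: 10.4
eef_pos: [0.4096, -0.0552, 0.3585]
eef_rot: [0.001, 1.0, 0.0, -0.001]
ft_force: [0.2, 0.5, -2.8]
finger_gap: 0.0556
gripper_force: 54.3
```

```bash
python3 look.py w5
```

```text
10.4 [ 0.41  -0.055  0.358] [ 0.001  1.     0.    -0.001] [-0.304 -0.331  1.935  0.     1.539 -1.873] 0.055592523025378 [ 0.185  0.537 -2.816]
cam [ 0.339 -0.055  0.483]
```

View pics/w5.png

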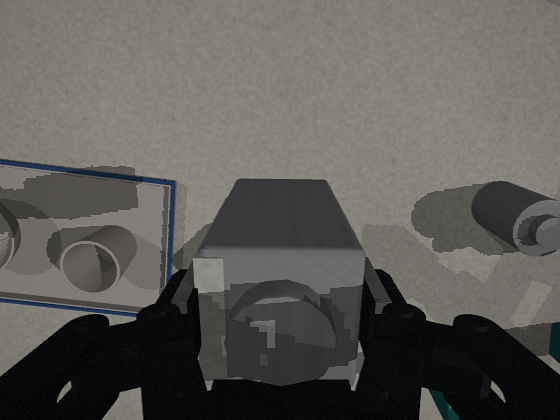

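Wrist view: the tin is held with the label at the left (facing −y), so side 1 faces +x, but it hides the reader. I'll step sideways so the reader shows at the left of the picture.

arm_command([
  {"x":24,"y":39,"z":0,"rx":0,"ry":0,"rz":0,"jaw":40},
  {"x":24,"y":39,"z":0,"rx":0,"ry":0,"rz":0,"jaw":40},
  {"x":24,"y":39,"z":0,"rx":0,"ry":0,"rz":0,"jaw":40},
  {"x":24,"y":39,"z":0,"rx":0,"ry":0,"rz":0,"jaw":40},
  {"x":24,"y":39,"z":0,"rx":0,"ry":0,"rz":0,"jaw":40},
  {"x":0,"y":0,"z":0,"rx":0,"ry":0,"rz":0,"jaw":40},
  {"x":0,"y":0,"z":0,"rx":0,"ry":0,"rz":0,"jaw":40},
  {"x":0,"y":0,"z":0,"rx":0,"ry":0,"rz":0,"jaw":40},
])

```text
t: 11.25
eef_pos: [0.5297, 0.139, 0.3589]
eef_rot: [0.001, 1.0, -0.0, -0.001]
ft_force: [0.2, 0.3, -2.5]
finger_gap: 0.0552
gripper_force: 55.0
```

```bash
python3 look.py w6; python3 - <<'E'
from fit import *
import pickle
m=pickle.load(open("w6.pkl","rb"))
O=pickle.load(open("O.pkl","rb"))["reader"]
r=[r for r in spotter.outline_of("wrist","reader") if r["confidence"]>.3][0]
print(r["confidence"],r["at"])
P=np.array([.525,-.055,3.17])
print(fit(reader,P,[(m,r["pixels"])]))
p,f=fit(reader,P,[(m,r["pixels"])]+[(o[1],o[2]) for o in O[1:]]);print(p,f)
im=cv2.imread("pics/w6.png")
H=glassR(p[2]);G=np.array([p[0],p[1],0])+rz(p[2])@[.012,0,.108];print("G",G)
S=cv2.resize(im,None,fx=1,fy=1)
for h in(.042,.033):
    q=proj(m,[G+H@[0,a*h,b*h] for a,b in((1,1),(1,-1),(-1,-1),(-1,1))])
    cv2.polylines(S,[np.round(q*16).astype(int)],True,(0,0,255),1,cv2.LINE_AA,4)
c=proj(m,G)[0].astype(int);x0=max(0,c[0]-90);y0=max(0,c[1]-75)
a=im[y0:y0+150,x0:x0+180];b=S[y0:y0+150,x0:x0+180]
cv2.imwrite("pics/w6z.png",cv2.resize(np.vstack([a,b]),None,fx=2,fy=2,interpolation=cv2.INTER_CUBIC));print(x0,y0)
E
```

```text
11.25 [0.53  0.139 0.359] [ 0.001  1.    -0.    -0.001] [ 0.129 -0.017  1.665 -0.001  1.494 -1.441] 0.0551793004787527 [ 0.222  0.292 -2.548]
cam [0.459 0.139 0.483]
0.88 [164.4, 104.3]
(array([ 0.5268, -0.0535,  3.2116]), np.float64(291.4621607074202))
[ 0.5265 -0.0538  3.2161] 411.58718954248366
G [ 0.5145 -0.0547  0.108 ]
0 77
```

View pics/w6z.png

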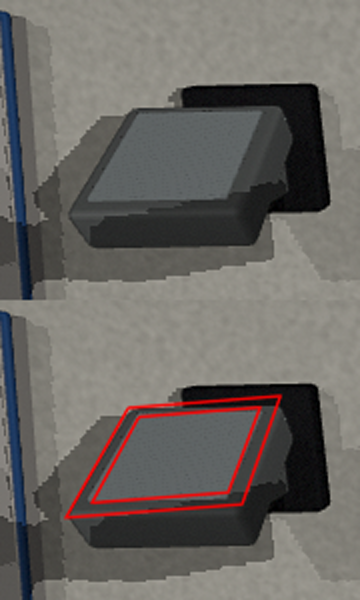

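The overlay of the fitted model on the reader's glass is rotated by about 3°. I'll refine the fit on the bright glass quad itself.

```bash
python3 - <<'E'
from fit import *
import pickle
from scipy.optimize import least_squares
m=pickle.load(open("w6.pkl","rb"));im=cv2.imread("pics/w6.png")
g=cv2.cvtColor(im,cv2.COLOR_BGR2GRAY);g=cv2.GaussianBlur(g,(0,0),1)
poly=np.array([[62,129],[138,129],[125,180],[36,180]]);R=np.zeros_like(g);cv2.fillPoly(R,[poly],255)
v=g[R>0];th=(np.percentile(v,80)+np.percentile(v,5))/2;print(np.percentile(v,[5,20,50,80]),th)
k=((g>th)&(R>0)).astype(np.uint8);n,l,st,_=cv2.connectedComponentsWithStats(k);i=1+np.argmax(st[1:,4]);k=(l==i)
k=cv2.morphologyEx(k.astype(np.uint8),cv2.MORPH_CLOSE,np.ones((3,3)))
c=max(cv2.findContours(k,0,2)[0],key=cv2.contourArea);print(k.sum(),cv2.approxPolyDP(cv2.convexHull(c),4,True).reshape(-1,2).tolist())
def gl(p,tilt=A):
    x,y,w=p;R=rz(w);G=np.array([x,y,0])+R@[.012,0,.108];H=rz(w)@Ro.from_euler("y",-tilt).as_matrix()
    return [np.array([G+H@[0,a*.033,b*.033] for a in(-1,1) for b in(-1,1)])]
for t in(28,32,36):print(t,fit(lambda p:gl(p,np.radians(t)),np.array([.5265,-.0538,3.16]),[(m,k)]))
# corner solve
q=np.array([[135,110],[262,112],[230,197],[90,198]])/2+[0,77]
s=[(1,-1),(-1,-1),(-1,1),(1,1)]
def res(p):
    G=p[:3];H=rz(p[3])@Ro.from_euler("y",-p[4]).as_matrix()
    return (proj(m,[G+H@[0,a*.033,b*.033] for a,b in s])-q).ravel()
r=least_squares(res,[.514,-.054,.108,3.15,A]);print("corners",r.x,r.cost)
r=least_squares(lambda p:res([p[0],p[1],.108,p[2],A]),[.514,-.054,3.15]);print("corners3",r.x,r.cost)
E
```

```text
[48. 67. 97. 98.] 73.0
3226 [[130, 132], [112, 175], [44, 177], [41, 170], [62, 129]]
28 (array([ 0.5275, -0.0556,  3.1414]), np.float64(301.66020761245676))
32 (array([ 0.5267, -0.055 ,  3.1416]), np.float64(145.05703960015376))
36 (array([ 0.5264, -0.0553,  3.1234]), np.float64(127.7110649750096))
corners [ 0.5145 -0.0539  0.1088  3.1498  0.587 ] 4.402184983178966
corners3 [ 0.5147 -0.0543  3.1532] 5.705596078604813
```

```bash
python3 - <<'E'
from fit import *
import pickle
m=pickle.load(open("w5.pkl","rb"));np.set_printoptions(precision=4,suppress=True)
for rc,z in (((248,205),.371),((248,362),.371),((180,239),.261),((180,326),.261)): print(onz(m,rc,z))
im=cv2.imread("pics/w5.png").astype(int).sum(2)
print(im[165:195,285],im[235:262,285])
# target: tool pose for show: TCP position
w=3.15;H=glassR(w);G=np.array([.5146,-.0545,.108])
c=G+H[:,0]*.058;print("tin centre",c,"TCP",c+H[:,2]*.0423,"hover TCP +80mm x",c+H[:,2]*.0423+H[:,0]*.08)
E
```

```text
[ 0.3864 -0.0798  0.371 ]
[ 0.3865 -0.0287  0.371 ]
[ 0.3884 -0.0807  0.261 ]
[ 0.3886 -0.0274  0.261 ]
[373 379 387 385 386 384 375 378 383 388 400 397 395 399 148 167 170 173
 173 172 167 171 171 169 168 174 174 172 172 169] [176 177 175 181 181 173 177 178 175 174 181 191 217 242 267 291 309 307
 316 315 321 323 325 323 327 326 329]
tin centre [ 0.4654 -0.0549  0.1387] TCP [ 0.4878 -0.0547  0.1746] hover TCP +80mm x [ 0.42   -0.0553  0.217 ]
```

The tin sits about 3 mm off the TCP, away from the camera. Next I'll tilt to match the glass and go to a hover about 80 mm out.

arm_command([
  {"x":-22,"y":-39,"z":0,"rx":0,"ry":0,"rz":0.01,"jaw":40},
  {"x":-22,"y":-39,"z":0,"rx":0,"ry":0.14,"rz":0,"jaw":40},
  {"x":-22,"y":-39,"z":0,"rx":0,"ry":0.14,"rz":0,"jaw":40},
  {"x":-23,"y":-39,"z":0,"rx":0,"ry":0.14,"rz":0,"jaw":40},
  {"x":-23,"y":-38,"z":0,"rx":0,"ry":0.14,"rz":0,"jaw":40},
  {"x":0,"y":0,"z":-35,"rx":0,"ry":0,"rz":0,"jaw":40},
  {"x":0,"y":0,"z":-35,"rx":0,"ry":0,"rz":0,"jaw":40},
  {"x":0,"y":0,"z":-35,"rx":0,"ry":0,"rz":0,"jaw":40},
  {"x":0,"y":0,"z":-35,"rx":0,"ry":0,"rz":0,"jaw":40},
  {"x":0,"y":0,"z":0,"rx":0,"ry":0,"rz":0,"jaw":40},
  {"x":0,"y":0,"z":0,"rx":0,"ry":0,"rz":0,"jaw":40},
])

```text
t: 12.45
eef_pos: [0.418, -0.055, 0.2201]
eef_rot: [-0.004, 0.961, 0.001, -0.276]
ft_force: [-0.1, -0.1, -2.6]
finger_gap: 0.0551
gripper_force: 54.9
```

```bash
cat > err.py <<'E'
# usage: err.py show_no : remaining TCP error to show pose, world mm and rotvec
import sys
from fit import *
n=int(sys.argv[1]);w=3.15;G=np.array([.5146,-.0545,.108]);H=glassR(w)
off=.003
# tool axes at show: z=-Hz ; tool y by show
cam={1:H[:,0],2:-H[:,1],3:-H[:,0]}[n]   # camera direction; tool y = cam rotated -90 about Hz
z=-H[:,2];y=np.cross(z,cam);y=-np.cross(H[:,2],cam)
R=np.c_[np.cross(y,z),y,z]
p=G+H[:,0]*.058+H[:,2]*.0423+off*cam
s=sensors.sense()
e=(Ro.from_matrix(R)*Ro.from_quat(s["eef_rot"]).inv()).as_rotvec()
print(s["t"],"pos",s["eef_pos"],"d mm",(p-s["eef_pos"])*1000,"rot",e,"joints",s["joints"],"f",s["ft_force"],"in glass frame mm",H.T@(s["eef_pos"]-p)*1000)
E
python3 err.py 1
```

```text
12.45 pos [ 0.418  -0.055   0.2201] d mm [ 67.3263   0.265  -43.8581] rot [-0.0048 -0.0016  0.0019] joints [-0.2192  0.1804  1.8024 -0.1163  1.7072 -1.7813] f [-0.1041 -0.0821 -2.6213] in glass frame mm [80.3371 -0.3011  1.5164]
```

arm_command([
  {"x":20,"y":0,"z":-13,"rx":0,"ry":0,"rz":0,"jaw":40},
  {"x":20,"y":0,"z":-13,"rx":0,"ry":0,"rz":0,"jaw":40},
  {"x":15,"y":0,"z":-10,"rx":-0.004,"ry":0,"rz":0.002,"jaw":40},
  {"x":12,"y":0,"z":-8,"rx":0,"ry":0,"rz":0,"jaw":40},
  {"x":0,"y":0,"z":0,"rx":0,"ry":0,"rz":0,"jaw":40},
  {"x":0,"y":0,"z":0,"rx":0,"ry":0,"rz":0,"jaw":40},
])

```text
t: 13.05
eef_pos: [0.4862, -0.0549, 0.1775]
eef_rot: [-0.005, 0.961, -0.001, -0.275]
ft_force: [1.1, -0.2, -2.3]
finger_gap: 0.055
gripper_force: 55.1
```

```bash
python3 err.py 1; python3 - <<'E'
from fit import *
O=[]
a=[]
for c in("top","scene"):
    im=read_camera(c)[:,:,::-1];m=camera_model(c);p=proj(m,[.49,-.055,.14])[0].astype(int)
    a.append(cv2.resize(im[p[1]-50:p[1]+50,p[0]-50:p[0]+50],(400,400),interpolation=cv2.INTER_CUBIC))
cv2.imwrite("pics/s1.png",np.hstack(a))
E
```

```text
13.05 pos [ 0.4862 -0.0549  0.1775] d mm [-0.9608  0.1209 -1.255 ] rot [-0.0001  0.0014 -0.0012] joints [-0.1934  0.3625  1.6619 -0.1072  1.6645 -1.7539] f [ 1.0813 -0.2148 -2.269 ] in glass frame mm [-0.1488  0.129   1.5729]
```

View pics/s1.png

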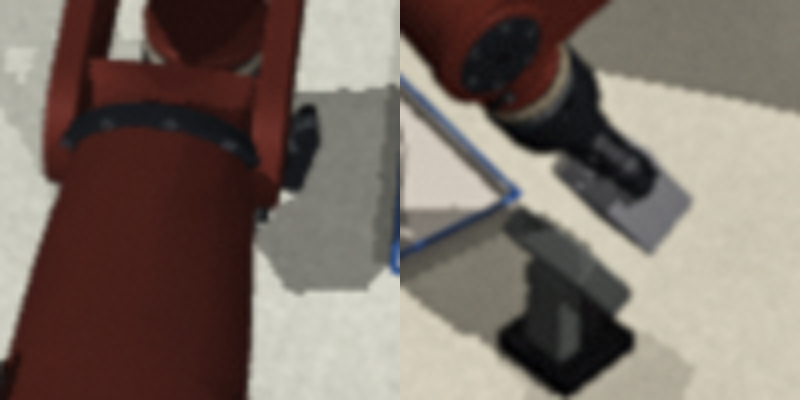

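Scene view: the tin's side is parallel to the reader's plate with a clear gap. I'll hold still.

arm_command([
  {"x":-1,"y":0,"z":-1,"rx":0,"ry":0,"rz":0,"jaw":40},
  {"x":0,"y":0,"z":0,"rx":0,"ry":0,"rz":0,"jaw":40},
  {"x":0,"y":0,"z":0,"rx":0,"ry":0,"rz":0,"jaw":40},
  {"x":0,"y":0,"z":0,"rx":0,"ry":0,"rz":0,"jaw":40},
  {"x":0,"y":0,"z":0,"rx":0,"ry":0,"rz":0,"jaw":40},
  {"x":0,"y":0,"z":0,"rx":0,"ry":0,"rz":0,"jaw":40},
  {"x":0,"y":0,"z":0,"rx":0,"ry":0,"rz":0,"jaw":40},
  {"x":0,"y":0,"z":0,"rx":0,"ry":0,"rz":0,"jaw":40},
  {"x":0,"y":0,"z":0,"rx":0,"ry":0,"rz":0,"jaw":40},
  {"x":0,"y":0,"z":0,"rx":0,"ry":0,"rz":0,"jaw":40},
  {"x":0,"y":0,"z":0,"rx":0,"ry":0,"rz":0,"jaw":40},
  {"x":0,"y":0,"z":0,"rx":0,"ry":0,"rz":0,"jaw":40},
])

```text
t: 14.35
eef_pos: [0.4842, -0.0545, 0.1743]
eef_rot: [-0.005, 0.961, -0.001, -0.276]
ft_force: [1.2, 0.2, -2.9]
finger_gap: 0.0554
gripper_force: 55.1
```

arm_command([
  {"x":0,"y":0,"z":0,"rx":0,"ry":0,"rz":0,"jaw":40},
  {"x":0,"y":0,"z":0,"rx":0,"ry":0,"rz":0,"jaw":40},
  {"x":0,"y":0,"z":0,"rx":0,"ry":0,"rz":0,"jaw":40},
  {"x":0,"y":0,"z":0,"rx":0,"ry":0,"rz":0,"jaw":40},
  {"x":-21,"y":0,"z":13,"rx":0,"ry":0,"rz":0,"jaw":40},
  {"x":-42,"y":0,"z":27,"rx":0,"ry":0,"rz":0,"jaw":40},
])

```text
t: 14.95
eef_pos: [0.4212, -0.0545, 0.2129]
eef_rot: [-0.005, 0.961, -0.001, -0.277]
ft_force: [-1.0, -0.3, -1.0]
finger_gap: 0.055
gripper_force: 55.0
```

```bash
python3 err.py 2
```

```text
14.95 pos [ 0.4212 -0.0545  0.2129] d mm [ 66.6132   2.8099 -38.2987] rot [-0.8363 -0.0096 -1.3325] joints [-0.2147  0.1963  1.799  -0.1187  1.6963 -1.7778] f [-0.9515 -0.3268 -1.0396] in glass frame mm [76.8044  2.2498 -2.8317]
```

arm_command([
  {"x":0,"y":0,"z":0,"rx":-0.076,"ry":-0.001,"rz":-0.121,"jaw":40},
  {"x":0,"y":0,"z":0,"rx":-0.076,"ry":-0.001,"rz":-0.121,"jaw":40},
  {"x":0,"y":0,"z":0,"rx":-0.076,"ry":-0.001,"rz":-0.121,"jaw":40},
  {"x":0,"y":0,"z":0,"rx":-0.076,"ry":-0.001,"rz":-0.121,"jaw":40},
  {"x":0,"y":0,"z":0,"rx":-0.076,"ry":-0.001,"rz":-0.121,"jaw":40},
  {"x":0,"y":0,"z":0,"rx":-0.076,"ry":-0.001,"rz":-0.121,"jaw":40},
  {"x":0,"y":0,"z":0,"rx":-0.076,"ry":-0.001,"rz":-0.121,"jaw":40},
  {"x":0,"y":0,"z":0,"rx":-0.076,"ry":-0.001,"rz":-0.121,"jaw":40},
  {"x":0,"y":0,"z":0,"rx":-0.076,"ry":-0.001,"rz":-0.121,"jaw":40},
  {"x":0,"y":0,"z":0,"rx":-0.076,"ry":-0.001,"rz":-0.121,"jaw":40},
  {"x":0,"y":0,"z":0,"rx":-0.076,"ry":-0.001,"rz":-0.121,"jaw":40},
  {"x":0,"y":0,"z":0,"rx":0,"ry":0,"rz":0,"jaw":40},
])

```text
t: 16.15
eef_pos: [0.4212, -0.0544, 0.2144]
eef_rot: [0.676, 0.683, -0.197, -0.193]
ft_force: [-0.6, -0.2, -2.6]
finger_gap: 0.0552
gripper_force: 54.8
```

```bash
python3 err.py 2
```

```text
16.15 pos [ 0.4212 -0.0544  0.2144] d mm [ 66.6196   2.7183 -39.7721] rot [ 0.0024  0.0004 -0.0026] joints [-0.2131  0.1917  1.8002 -0.1208  1.6952 -0.2048] f [-0.6305 -0.1774 -2.5575] in glass frame mm [77.5901  2.1581 -1.5852]
```

arm_command([
  {"x":20,"y":1,"z":-12,"rx":0.002,"ry":0,"rz":-0.003,"jaw":40},
  {"x":20,"y":1,"z":-12,"rx":0,"ry":0,"rz":0,"jaw":40},
  {"x":15,"y":1,"z":-9,"rx":0,"ry":0,"rz":0,"jaw":40},
  {"x":11,"y":0,"z":-7,"rx":0,"ry":0,"rz":0,"jaw":40},
  {"x":0,"y":0,"z":0,"rx":0,"ry":0,"rz":0,"jaw":40},
  {"x":0,"y":0,"z":0,"rx":0,"ry":0,"rz":0,"jaw":40},
])

```text
t: 16.75
eef_pos: [0.4868, -0.0515, 0.1743]
eef_rot: [0.677, 0.683, -0.196, -0.194]
ft_force: [-0.1, 1.0, -1.9]
finger_gap: 0.0551
gripper_force: 54.9
```

```bash
python3 err.py 2
```

```text
16.75 pos [ 0.4868 -0.0515  0.1743] d mm [ 1.0335 -0.2469  0.2961] rot [-0.     -0.0012 -0.0002] joints [-0.188   0.3685  1.6613 -0.1043  1.6623 -0.1768] f [-0.1224  1.017  -1.9107] in glass frame mm [ 0.7178 -0.2556 -0.7976]
```

arm_command([
  {"x":1,"y":0,"z":0,"rx":0,"ry":0,"rz":0,"jaw":40},
  {"x":0,"y":0,"z":0,"rx":0,"ry":0,"rz":0,"jaw":40},
  {"x":0,"y":0,"z":0,"rx":0,"ry":0,"rz":0,"jaw":40},
  {"x":0,"y":0,"z":0,"rx":0,"ry":0,"rz":0,"jaw":40},
  {"x":0,"y":0,"z":0,"rx":0,"ry":0,"rz":0,"jaw":40},
  {"x":0,"y":0,"z":0,"rx":0,"ry":0,"rz":0,"jaw":40},
  {"x":0,"y":0,"z":0,"rx":0,"ry":0,"rz":0,"jaw":40},
  {"x":0,"y":0,"z":0,"rx":0,"ry":0,"rz":0,"jaw":40},
  {"x":0,"y":0,"z":0,"rx":0,"ry":0,"rz":0,"jaw":40},
  {"x":0,"y":0,"z":0,"rx":0,"ry":0,"rz":0,"jaw":40},
  {"x":0,"y":0,"z":0,"rx":0,"ry":0,"rz":0,"jaw":40},
  {"x":0,"y":0,"z":0,"rx":0,"ry":0,"rz":0,"jaw":40},
])

```text
t: 17.95
eef_pos: [0.4882, -0.0514, 0.1743]
eef_rot: [0.677, 0.682, -0.196, -0.194]
ft_force: [-0.0, 0.1, -2.4]
finger_gap: 0.0552
gripper_force: 54.9
```

arm_command([
  {"x":0,"y":0,"z":0,"rx":0,"ry":0,"rz":0,"jaw":40},
  {"x":0,"y":0,"z":0,"rx":0,"ry":0,"rz":0,"jaw":40},
  {"x":0,"y":0,"z":0,"rx":0,"ry":0,"rz":0,"jaw":40},
  {"x":0,"y":0,"z":0,"rx":0,"ry":0,"rz":0,"jaw":40},
  {"x":-21,"y":0,"z":13,"rx":0,"ry":0,"rz":0,"jaw":40},
  {"x":-42,"y":0,"z":27,"rx":0,"ry":0,"rz":0,"jaw":40},
])

```text
t: 18.55
eef_pos: [0.4252, -0.0515, 0.2129]
eef_rot: [0.677, 0.682, -0.196, -0.195]
ft_force: [-1.1, -0.4, -1.5]
finger_gap: 0.0549
gripper_force: 55.0
```

arm_command([
  {"x":0,"y":0,"z":0,"rx":-0.076,"ry":-0.001,"rz":-0.121,"jaw":40},
  {"x":0,"y":0,"z":0,"rx":-0.076,"ry":-0.001,"rz":-0.121,"jaw":40},
  {"x":0,"y":0,"z":0,"rx":-0.076,"ry":-0.001,"rz":-0.121,"jaw":40},
  {"x":0,"y":0,"z":0,"rx":-0.076,"ry":-0.001,"rz":-0.121,"jaw":40},
  {"x":0,"y":0,"z":0,"rx":-0.076,"ry":-0.001,"rz":-0.121,"jaw":40},
  {"x":0,"y":0,"z":0,"rx":-0.076,"ry":-0.001,"rz":-0.121,"jaw":40},
  {"x":0,"y":0,"z":0,"rx":-0.076,"ry":-0.001,"rz":-0.121,"jaw":40},
  {"x":0,"y":0,"z":0,"rx":-0.076,"ry":-0.001,"rz":-0.121,"jaw":40},
  {"x":0,"y":0,"z":0,"rx":-0.076,"ry":-0.001,"rz":-0.121,"jaw":40},
  {"x":0,"y":0,"z":0,"rx":-0.076,"ry":-0.001,"rz":-0.121,"jaw":40},
  {"x":0,"y":0,"z":0,"rx":-0.076,"ry":-0.001,"rz":-0.121,"jaw":40},
  {"x":0,"y":0,"z":0,"rx":0,"ry":0,"rz":0,"jaw":40},
])

```text
t: 19.75
eef_pos: [0.4252, -0.0514, 0.2144]
eef_rot: [0.961, 0.004, -0.275, 0.004]
ft_force: [-0.4, -0.5, -3.1]
finger_gap: 0.0554
gripper_force: 55.3
```

```bash
python3 err.py 3
```

```text
19.75 pos [ 0.4252 -0.0514  0.2144] d mm [ 65.1914  -3.2563 -41.3576] rot [ 0.0052  0.0003 -0.0013] joints [-0.2056  0.1992  1.7914 -0.1187  1.6971  1.375 ] f [-0.3912 -0.466  -3.1172] in glass frame mm [77.1765 -3.8043  0.5428]
```

arm_command([
  {"x":20,"y":-1,"z":-13,"rx":0.005,"ry":0,"rz":-0.001,"jaw":40},
  {"x":20,"y":-1,"z":-13,"rx":0,"ry":0,"rz":0,"jaw":40},
  {"x":15,"y":-1,"z":-9,"rx":0,"ry":0,"rz":0,"jaw":40},
  {"x":10,"y":0,"z":-6,"rx":0,"ry":0,"rz":0,"jaw":40},
  {"x":0,"y":0,"z":0,"rx":0,"ry":0,"rz":0,"jaw":40},
  {"x":0,"y":0,"z":0,"rx":0,"ry":0,"rz":0,"jaw":40},
])

```text
t: 20.35
eef_pos: [0.4898, -0.0544, 0.1734]
eef_rot: [0.961, 0.005, -0.276, 0.001]
ft_force: [-0.5, -0.3, -3.2]
finger_gap: 0.0555
gripper_force: 55.4
```

```bash
python3 err.py 3; python3 look.py w7
```

```text
20.35 pos [ 0.4898 -0.0544  0.1734] d mm [ 0.571  -0.2894 -0.3973] rot [-0.0004 -0.001  -0.001 ] joints [-0.1916  0.3756  1.6535 -0.1063  1.6624  1.3899] f [-0.4609 -0.2704 -3.1642] in glass frame mm [ 0.6927 -0.2942  0.0356]
20.35 [ 0.49  -0.054  0.173] [ 0.961  0.005 -0.276  0.001] [-0.192  0.376  1.654 -0.106  1.662  1.39 ] 0.05546218926969779 [-0.461 -0.27  -3.164]
cam [ 0.618 -0.053  0.24 ]
```

View pics/w7.png

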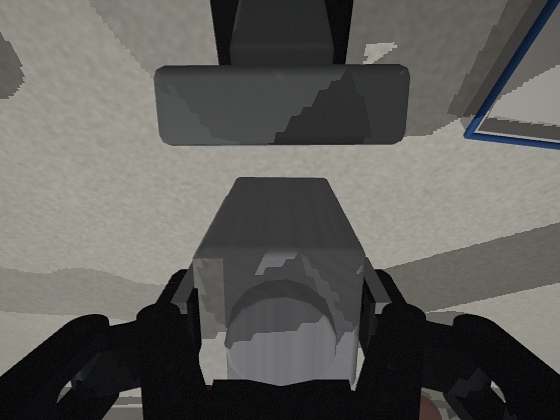

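Last view: the plate's front edge (columns 157–408) is parallel to the tin's and centred on it (194–366), and the lid is flush. I'll check the gap numerically and then hold.

```bash
python3 - <<'E'
from fit import *
import pickle
m=pickle.load(open("w7.pkl","rb"));G=np.array([.5146,-.0545,.108]);H=glassR(3.15)
def at(rc,h):
    c,d=ray(m,rc);c=H.T@(c-G);d=H.T@d;return (c+d*(h-c[2])/d[2])*1000
for n,rc,h in(("plateL",(145,165),.042),("plateR",(145,400),.042),("tinbot L",(178,239),-.055),("tinbot R",(178,327),-.055),("tintop L",(252,203),.055),("tintop R",(252,360),.055)):print(n,at(rc,h))
E
```

```text
plateL [ -1.1498 -39.2661  42.    ]
plateR [-1.1751 39.6895 42.    ]
tinbot L [ 31.7569 -25.8652 -55.    ]
tinbot R [ 31.7407  27.9927 -55.    ]
tintop L [ 32.0864 -25.8745  55.    ]
tintop R [32.0735 25.6267 55.    ]
```

arm_command([
  {"x":0,"y":0,"z":0,"rx":0,"ry":0,"rz":0,"jaw":40},
  {"x":0,"y":0,"z":0,"rx":0,"ry":0,"rz":0,"jaw":40},
  {"x":0,"y":0,"z":0,"rx":0,"ry":0,"rz":0,"jaw":40},
  {"x":0,"y":0,"z":0,"rx":0,"ry":0,"rz":0,"jaw":40},
  {"x":0,"y":0,"z":0,"rx":0,"ry":0,"rz":0,"jaw":40},
  {"x":0,"y":0,"z":0,"rx":0,"ry":0,"rz":0,"jaw":40},
  {"x":0,"y":0,"z":0,"rx":0,"ry":0,"rz":0,"jaw":40},
  {"x":0,"y":0,"z":0,"rx":0,"ry":0,"rz":0,"jaw":40},
  {"x":0,"y":0,"z":0,"rx":0,"ry":0,"rz":0,"jaw":40},
  {"x":0,"y":0,"z":0,"rx":0,"ry":0,"rz":0,"jaw":40},
  {"x":0,"y":0,"z":0,"rx":0,"ry":0,"rz":0,"jaw":40},
  {"x":0,"y":0,"z":0,"rx":0,"ry":0,"rz":0,"jaw":40},
])

```text
t: 21.6
eef_pos: [0.4902, -0.0545, 0.1733]
eef_rot: [0.961, 0.004, -0.276, 0.001]
ft_force: [-0.1, 0.3, -2.2]
finger_gap: 0.0554
gripper_force: 55.4
```

```bash
python3 - <<'E'
from fit import *
T=camera_model("top");S=camera_model("scene")
for n,a,b in(("cup",(230.5,372.7),(184,229.3)),("bowl",(242.5,426.1),(155.6,203.9)),("tray",(233.3,395.1),(172.2,214.6)),("bottle",(249.8,150.7),(296.7,382.7))):print(n,tri([(T,a),(S,b)]))
for c,r in((500,276),(646,290),(638,390),(491,376)):print(onz(T,(r*.7,c*.7),.018))
E
```

```text
cup [ 0.5304 -0.2792  0.0117]
bowl [ 0.4991 -0.4367  0.0145]
tray [ 0.5261 -0.3486  0.0132]
bottle [ 0.4956  0.3542 -0.005 ]
[ 0.6409 -0.2203  0.018 ]
[ 0.6058 -0.512   0.018 ]
[ 0.4075 -0.4828  0.018 ]
[ 0.4414 -0.1942  0.018 ]
```

arm_command([
  {"x":0,"y":0,"z":0,"rx":0,"ry":0,"rz":0,"jaw":40},
  {"x":-21,"y":0,"z":13,"rx":0,"ry":0,"rz":0,"jaw":40},
  {"x":-42,"y":0,"z":27,"rx":0,"ry":0,"rz":0,"jaw":40},
  {"x":-27,"y":0,"z":48,"rx":0,"ry":0,"rz":0,"jaw":40},
  {"x":0,"y":-20,"z":48,"rx":0,"ry":0,"rz":0,"jaw":40},
  {"x":0,"y":-45,"z":48,"rx":0,"ry":0,"rz":0,"jaw":40},
  {"x":0,"y":-50,"z":0,"rx":0,"ry":0,"rz":0,"jaw":40},
  {"x":0,"y":-50,"z":0,"rx":0,"ry":-0.14,"rz":0,"jaw":40},
  {"x":0,"y":-50,"z":0,"rx":0,"ry":-0.14,"rz":0,"jaw":40},
  {"x":0,"y":-50,"z":0,"rx":0,"ry":-0.14,"rz":0,"jaw":40},
  {"x":0,"y":-50,"z":0,"rx":0,"ry":-0.14,"rz":0,"jaw":40},
  {"x":0,"y":0,"z":0,"rx":0,"ry":0,"rz":-0.12,"jaw":40},
])

```text
t: 22.8
eef_pos: [0.3981, -0.3647, 0.3405]
eef_rot: [0.998, -0.063, 0.001, 0.005]
ft_force: [-0.4, 0.9, -3.3]
finger_gap: 0.055
gripper_force: 55.5
```

arm_command([
  {"x":0,"y":0,"z":0,"rx":0,"ry":0,"rz":0,"jaw":40},
  {"x":0,"y":0,"z":0,"rx":0,"ry":0,"rz":0,"jaw":40},
  {"x":0,"y":0,"z":0,"rx":0,"ry":0,"rz":0,"jaw":40},
])

```text
t: 23.1
eef_pos: [0.4032, -0.3564, 0.3391]
eef_rot: [0.999, -0.054, 0.0, 0.002]
ft_force: [0.5, -0.1, -3.4]
finger_gap: 0.0554
gripper_force: 55.6
```

```bash
python3 look.py w8; python3 - <<'E'
from fit import *
import pickle
m=pickle.load(open("w8.pkl","rb"))
s=sensors.sense();R=Ro.from_quat(s["eef_rot"]).as_matrix();print(R)
for n in("cup","bowl","tray","tin"):
    for r in spotter.spot_point("wrist",n)[:2]:print(n,r["confidence"],r["at"],onz(m,r["at"],.005))
def tr(rad0,rad1,h):
    return lambda p:[np.vstack([cyl(p[0],p[1],.005,.006,rad0),cyl(p[0],p[1],.004+h,.005+h,rad1)])]
for n,a,b,h,p in(("cup",.025,.036,.075,[.53,-.281]),("bowl",.03,.055,.05,[.499,-.437])):
    for r in spotter.outline_of("wrist",n)[:1]:
        k=r["pixels"];ys,xs=np.nonzero(k);print(n,r["confidence"],r["at"],[xs.min(),xs.max(),ys.min(),ys.max()],k.sum(),fit(tr(a,b,h),np.array(p+[0]),[(m,k)]))
im=cv2.imread("pics/w8.png").astype(int);bl=(im[:,:,0]-im[:,:,2]>40).astype(np.uint8)
ys,xs=np.nonzero(bl[:260]);print(len(ys))
for c in range(60,540,60):
    r=np.nonzero(bl[:200,c])[0]
    if len(r): print(c,r.min(),r.max(),onz(m,(r.min(),c),.018)[:2],onz(m,(r.max(),c),.018)[:2])
E
```

```text
23.1 [ 0.403 -0.356  0.339] [ 0.999 -0.054  0.     0.002] [-0.853 -0.031  1.716 -0.002  1.455  0.827] 0.05542011051947 [ 0.462 -0.138 -3.374]
cam [ 0.477 -0.364  0.463]
[[ 0.9941 -0.1087  0.0002]
 [-0.1087 -0.9941 -0.0039]
 [ 0.0006  0.0039 -1.    ]]
cup 0.87 [46.6, 204.4] [ 0.5379 -0.2847  0.005 ]
bowl 0.59 [63.5, 344.0] [ 0.5024 -0.4424  0.005 ]
tray 0.58 [50.4, 261.2] [ 0.5268 -0.3488  0.005 ]
tray 0.5 [62.7, 342.1] [ 0.5035 -0.4403  0.005 ]
tin 0.69 [219.8, 283.0] [ 0.32   -0.3515  0.005 ]
cup 0.83 [37.6, 192.4] [np.int64(151), np.int64(228), np.int64(0), np.int64(78)] 4868 (array([ 0.5358, -0.2841,  0.0272]), np.float64(56.506851211072664))
bowl 0.67 [54.9, 350.7] [np.int64(298), np.int64(403), np.int64(0), np.int64(111)] 9426 (array([ 0.505 , -0.4402,  0.0055]), np.float64(76.65164167627836))
1675
180 136 139 [ 0.4423 -0.2417] [ 0.4389 -0.2411]
240 138 141 [ 0.4322 -0.3121] [ 0.4287 -0.3116]
300 139 142 [ 0.4232 -0.3829] [ 0.4196 -0.3826]
360 140 143 [ 0.4141 -0.4539] [ 0.4106 -0.4538]
```

arm_command([
  {"x":45,"y":-2,"z":0,"rx":0.004,"ry":0,"rz":0,"jaw":40},
  {"x":45,"y":-2,"z":0,"rx":0,"ry":0,"rz":0,"jaw":40},
  {"x":45,"y":-2,"z":0,"rx":0,"ry":0,"rz":0,"jaw":40},
  {"x":47,"y":-2,"z":0,"rx":0,"ry":0,"rz":0,"jaw":40},
  {"x":0,"y":0,"z":-40,"rx":0,"ry":0,"rz":0,"jaw":40},
  {"x":0,"y":0,"z":-40,"rx":0,"ry":0,"rz":0,"jaw":40},
  {"x":0,"y":0,"z":-40,"rx":0,"ry":0,"rz":0,"jaw":40},
  {"x":0,"y":0,"z":-30,"rx":0,"ry":0,"rz":0,"jaw":40},
  {"x":0,"y":0,"z":0,"rx":0,"ry":0,"rz":0,"jaw":40},
  {"x":0,"y":0,"z":0,"rx":0,"ry":0,"rz":0,"jaw":40},
])

```text
t: 24.45
eef_pos: [0.5846, -0.3657, 0.1891]
eef_rot: [0.998, -0.056, -0.0, 0.0]
ft_force: [-0.0, -0.5, -1.2]
finger_gap: 0.0552
gripper_force: 55.3
```

arm_command([
  {"x":0,"y":1,"z":-35,"rx":0,"ry":0,"rz":0,"jaw":40},
  {"x":0,"y":0,"z":-30,"rx":0,"ry":0,"rz":0,"jaw":40},
  {"x":0,"y":0,"z":-13,"rx":0,"ry":0,"rz":0,"jaw":40},
  {"x":0,"y":0,"z":0,"rx":0,"ry":0,"rz":0,"jaw":40},
  {"x":0,"y":0,"z":-2,"rx":0,"ry":0,"rz":0,"jaw":40},
  {"x":0,"y":0,"z":-2,"rx":0,"ry":0,"rz":0,"jaw":40},
  {"x":0,"y":0,"z":0,"rx":0,"ry":0,"rz":0,"jaw":40},
])

```text
t: 25.15
eef_pos: [0.5857, -0.3657, 0.1095]
eef_rot: [0.998, -0.056, 0.002, 0.001]
ft_force: [0.4, 0.2, -3.4]
finger_gap: 0.0553
gripper_force: 55.3
```

arm_command([
  {"x":0,"y":0,"z":-2,"rx":0,"ry":0,"rz":0,"jaw":40},
  {"x":0,"y":0,"z":-1.5,"rx":0,"ry":0,"rz":0,"jaw":40},
  {"x":0,"y":0,"z":-1.5,"rx":0,"ry":0,"rz":0,"jaw":40},
  {"x":0,"y":0,"z":0,"rx":0,"ry":0,"rz":0,"jaw":40},
  {"x":0,"y":0,"z":0,"rx":0,"ry":0,"rz":0,"jaw":40},
])

```text
t: 25.65
eef_pos: [0.5848, -0.365, 0.1028]
eef_rot: [0.998, -0.056, 0.001, 0.0]
ft_force: [-0.8, -0.4, -0.9]
finger_gap: 0.0552
gripper_force: 55.6
```

arm_command([
  {"x":0,"y":0,"z":-1,"rx":0,"ry":0,"rz":0,"jaw":40},
  {"x":0,"y":0,"z":-0.5,"rx":0,"ry":0,"rz":0,"jaw":40},
  {"x":0,"y":0,"z":0,"rx":0,"ry":0,"rz":0,"jaw":40},
  {"x":0,"y":0,"z":0,"rx":0,"ry":0,"rz":0,"jaw":40},
])

```text
t: 26.05
eef_pos: [0.5852, -0.365, 0.1027]
eef_rot: [0.998, -0.056, 0.001, 0.001]
ft_force: [-0.9, 1.2, 4.6]
finger_gap: 0.0552
gripper_force: 56.5
```

Standing on the floor (z stopped and the force reversed). Now I'll release a little way and rise.

arm_command([
  {"x":0,"y":0,"z":0,"rx":0,"ry":0,"rz":0,"jaw":62},
  {"x":0,"y":0,"z":0,"rx":0,"ry":0,"rz":0,"jaw":70},
  {"x":0,"y":0,"z":0,"rx":0,"ry":0,"rz":0,"jaw":70},
  {"x":0,"y":0,"z":0,"rx":0,"ry":0,"rz":0,"jaw":70},
  {"x":0,"y":0,"z":15,"rx":0,"ry":0,"rz":0,"jaw":70},
  {"x":0,"y":0,"z":30,"rx":0,"ry":0,"rz":0,"jaw":70},
  {"x":0,"y":0,"z":40,"rx":0,"ry":0,"rz":0,"jaw":70},
  {"x":0,"y":0,"z":45,"rx":0,"ry":0,"rz":0,"jaw":70},
  {"x":0,"y":0,"z":45,"rx":0,"ry":0,"rz":0,"jaw":70},
  {"x":0,"y":0,"z":45,"rx":0,"ry":0,"rz":0,"jaw":70},
  {"x":-30,"y":30,"z":0,"rx":0,"ry":0,"rz":0,"jaw":70},
  {"x":0,"y":0,"z":0,"rx":0,"ry":0,"rz":0,"jaw":70},
])

```text
t: 27.25
eef_pos: [0.5523, -0.332, 0.323]
eef_rot: [0.998, -0.056, 0.0, -0.0]
ft_force: [-1.2, 0.8, -1.5]
finger_gap: 0.0698
gripper_force: 0.0
```

```bash
python3 - <<'E'
from fit import *
def tin3(p):
    x,y,w=p; return [box([x,y,.06],[.028,.028,.055],rz(w)),cyl(x,y,.115,.127,.018)]
print(sensors.sense()["t"],sensors.sense()["eef_pos"])
for c in("wrist","scene"):
    m=camera_model(c);read_camera(c);e=proj(m,[.582,-.365,.06])[0][::-1]
    for r in spotter.outline_of(c,"tin"):
        if np.linalg.norm(np.array(r["at"])-e)<70: print(c,r["confidence"],r["at"],e,r["pixels"].sum(),fit(tin3,np.array([.582,-.365,1.46]),[(m,r["pixels"])]));break
    for n in("cup","bowl"):
        for r in spotter.spot_point(c,n)[:1]:print(c,n,onz(m,r["at"],.005))
E
```

```text
27.25 [ 0.5523 -0.332   0.323 ]
wrist 0.83 [135.1, 312.8] [135.2085 309.3308] 4220 (array([ 0.5853, -0.3646,  1.4299]), np.float64(35.41683967704729))
wrist cup [ 0.5381 -0.2858  0.005 ]
scene 0.94 [172.0, 198.1] [167.7565 198.8124] 718 (array([ 0.5859, -0.3639,  1.2337]), np.float64(19.26565167243368))
scene cup [ 0.521  -0.2811  0.005 ]
scene bowl [ 0.4888 -0.446   0.005 ]
```

```bash
python3 -c "
from cell import robot
print(robot.close_job())"
```

```text
the job is handed in; nothing more can be done
None
```

The job is handed in: I pressed the lid home, showed the three bare sides in order at about 3 cm, and set the tin upright in the tray. The reader wasn't touched and the cup and bowl stayed put; I didn't re-check the bottle or caddy, or the lid once the tin was down, but it was flush while I showed the last side.

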